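# Prop open the workshop supplies chest

### The arm

A 6-joint arm with a two-finger parallel gripper is mounted at the origin on the work surface. World frame = base frame: x ahead of the robot, y to its left, z up, the work surface at z = 0. Lengths are in m, angles in rad, forces in N, time in s.
With the tool pointing down it reaches from about 0.35 to 0.775 m from the base axis. Payload 5.5 kg.
Tool frame: the origin (TCP) lies midway between the tips of the shut fingers; the grasp point (between the pads) lies 19 mm behind it; z points along the fingers, y is the line along which they close (so a half turn about z gives the same grasp; the last joint's range is limited). The gripper opens to 85 mm and grips with 20 to 120 N. Pads are 22 mm wide; open, the fingers measure 114 mm over their backs; the gripper's body (76 mm by 85 mm) begins 54 mm behind the grasp point. The pads swing forward as they close: fully open they stand 13 mm farther back than shut.
Start: joints at [1.059, 0.313, 0.046, 1.304, 0, 1.431], TCP at [0.209, 0.536, 0.231] pointing down, gripper open.
Joint ranges: [-2.76, 2.76], [-0.86, 1.69], [-1.03, 1.26], [-2.2, 2.34], [-1.47, 1.5], [-3.14, 3.14]. Speed limits (rad/s): [2.57, 2.57, 3.14, 3.14, 3.14, 3.14].

### API

Orientations are given as a unit quaternion [w, x, y, z].
In Python, from workcell import env gives the robot as it stands.
- The arm moves only by the tool move_arm, never from a script. Its argument "targets" is a list of rows, each a list of 3 entries, a list of its own where there are three numbers: the shift along the tool's x, y, z in mm, then the turn, a rotation vector about the tool's x, y, z in units of 10 degrees (1.0 is 10 degrees), then the closure, from -1 (fully open) to 1 (shut). In form: [[[dx, dy, dz], [ax, ay, az], gripper], ...]. A call has 1 to 5 rows; each row is the pose to reach, as a shift and turn from the pose commanded when the call began, along the tool's axes at that moment; what a row does not reach only later rows make up. A row lasts 1/8 s, in which the tool goes at most 62.5 mm and 10.7 degrees, less where a joint would pass 70% of its speed; a pose out of reach is approached as far as the arm can. A call with a gripper value outside its range is refused whole. The fingers move at their own pace and stop on an object; "squeeze" is the grip in N (left out, the last holds). Time passes only in rows, so rows that repeat a pose let the fingers close. It gives the time, the measured TCP pose, the force, the opening and the grip force at its end, in the units of the state.
- env.get_state(): the state, without advancing time (a new reading comes with each control period).
- env.read_camera(name): name is "scene" or "top"; returns a dict with "pixels" (384x512x3 uint8, red, green, blue), "fovy" (degrees; the focal length in pixels is half the picture's height over the tangent of half this angle, whatever the lens; pixels are square), "cx", "cy" (the principal point, pixels), "dist_coeffs" ([k1, k2, p1, p2, k3] as OpenCV has them; the pictures are not rectified), "extrinsics" (4x4, takes a point from world to camera coordinates). Camera axes: x right, y up, looking along -z (the intrinsics and any distortion apply to the point x, -y, -z); pixel columns grow to the right and rows downward; lengths in m; the calibration is good to about 2 mm. A picture is of the moment at which its call begins. There is no depth.
- env.hand_in(): hands the job in; it is judged then, once.
Trained networks look in a picture, given as the dict that the camera call returned (one of the last four; its "shot" number tells which), for a name from the list of things; names that differ only in an ending like _2 or _b are one class to them, and where a whole thing is asked for, a point or a joint stands for the part that bears it (a point fixed in the world has none). Each returns a list of dicts, best first, with "confidence" (0 to 1); they miss things now and then, are a little off and sometimes report something else, mostly with a low value. They report only what shows in the picture. A call takes as long as a camera call.
- env.spot_in(thing, picture): "centre" ([x, y, z] in m, in world coordinates, good to about 4 mm: the middle of the surface that is visible of it).
- env.regions_of(thing, picture): "mask" (384x512 bool, what is visible of it).
- env.landmark_of(thing, picture): "centre" ([x, y, z] in m, in world coordinates, good to about 4 mm: a listed point, or the origin of a listed thing).
The state is a dict: "clock": time; "joint_pos": joint angles; "qvel": joint speeds; "tau": joint torques, N m; "tcp_pos": TCP position; "orientation": TCP orientation; "wrist_force": force on the tool from outside, world axes, zero at the start; "ft_torque": the same for the moment, N m; "finger_gap": finger opening in m; "grip_force": force on a finger pad.
Only numpy, scipy, OpenCV 4.12 (cv2) and the standard library are available. Lean on these libraries where they do the work, as an engineer would, in place of code of your own. Each camera call takes 0.05 s, during which the arm holds its last target. There are 200 camera calls.

### The job

Open the green chest's lid wide by its red tab, swing the prop rod up out of its clip inside the chest, then gently lower the lid onto the rod so that the rod's tip sits in the yellow slot under the lid and holds it open. Never let the lid slam, leave the other things on the bench where they are, and let go of everything.

Things in the scene. Friction and masses are not known exactly. Their poses are not given: they have to be found in the camera images.
- chest: Green open-topped chest fixed to the bench, 270 mm along its own x, 215 mm along its y, 100 mm high to the rim, walls 8 mm. Origin: centre of its underside; z up. The lid is hinged along the +y rim and the front is the -y side. The half at +x holds only the prop rod (free space at least 50 mm on either side of it); the half at -x holds a divided wooden tray with jars, all fixed and below the rim. The prop rod swings in the vertical plane x = +65 mm.
- lid (a joint): Lid angle in rad about the chest's x direction: 0 shut (start), grows as the front edge rises, 1.40 is the stop (wide open, 80 degrees). The lid is a plywood panel 270 x 215 x 12 mm of about 0.5 kg with its underside at rim height when shut. The stiff hinge keeps it standing by itself only above about 1.25 rad; lower it sinks and falls shut. Resting properly on the rod it stands at 1.00 rad (57 degrees).
- lid_hinge (a point): Point on the lid's hinge line, middle of its length, at rim height (100 mm above the bench). The axes turn with the lid: x along the hinge line, -y from the hinge to the front edge, z out of the lid's upper face.
- lid_tab (a point): Middle of the gripping part of the lid's red pull tab, 243 mm from the hinge line, 7 mm above the underside plane. The tab is 40 mm wide (along chest x), 14 mm thick, and sticks out 51 mm beyond the front edge in the plane of the lid; clear air on all sides. It can be pinched across its 40 mm width with the fingers pointing down both when the lid is shut and when it is open. Axes as lid_hinge.
- lid_slot (a point): Where the centre of the rod's round tip lies when seated in the yellow slot: 130 mm from the hinge line, 9 mm under the lid's underside, in the rod's plane. The slot is a V-shaped trough across the lid's underside: 18 mm wide at its floor, about 52 mm wide at its mouth, with 45-degree sides 17 mm deep on the front side and 22 mm on the hinge side, so it catches a tip that is up to about 15 mm out along the lid. Axes as lid_hinge.
- rod (a joint): Prop rod angle in rad: 0 lying in its clip (start), pointing from its pivot near the front wall to the hinge side and sloping 12 degrees (0.209 rad) down; grows as the tip swings up, stop at 1.50. It stays where it is left (less than 1 N at the tip moves it; the clip is open upward and does not hold). It must stand at 1.045 rad to hit the slot as the lid comes down; 0.97 to 1.12 is caught.
- rod_pivot (a point): Pivot of the rod, 192 mm in front of the hinge line and 22 mm under the rim. Axes turn with the rod: x along the pivot axis (the chest's x), y along the rod to its tip.
- rod_grip (a point): Middle of the red grip sleeve on the rod (18 mm thick, 60 mm long), 100 mm from the pivot. With the rod lying it is 57 mm above the bench, and the chest's floor is 49 mm under it. Axes as rod_pivot.
- rod_tip (a point): Centre of the rounded end of the steel rod (12 mm thick), 170 mm from the pivot; the rod ends 6 mm beyond it. Axes as rod_pivot.
- glue: Bystander: white glue bottle, 60 mm across, 160 mm tall, standing. Origin: centre of its underside.
- tin: Bystander: bare metal tin, 72 mm across, 90 mm tall, standing. Origin: centre of its underside.
- driver: Bystander: screwdriver lying on the bench, 200 mm long, near its middle is its origin.

How it is judged:
By the outcome, as a careful person would: the job done as asked, in the order asked, and still so for the second after the job is handed in, with the robot touching nothing.
It also fails if it takes over 62 s, if anything falls off the work surface, if the arm or the gripper's body presses on something with over 40 N, if the wrist force passes 120 N, or if a joint passes its speed limit or range.

## Working session

There is one attempt and no reset: what is moved stays moved. The work goes in short steps, Python scripts to look and compute and a tool call to move; the robot and the scene stay as the last step left them, time stands still between calls to the robot, and variables do not carry over. Pictures are saved under pics/ and viewed, at most 10 in all, crops included, and the job is handed in when it is done.

Besides the shell and the picture viewer there is one more tool, called after "Request:" as name(argument=value, ...), one argument or row to a line, values as JSON. move_arm: Moves the arm, as the interface text tells. Its arguments: {"type":"object","properties":{"targets":{"type":"array","items":{"type":"array"}},"squeeze":{"type":"number"}},"required":["targets"]}

```bash
mkdir -p pics; cat > h.py <<'E'
import numpy as np, cv2
from scipy.spatial.transform import Rotation as R
from workcell import env
def shot(n,f=None):
    p=env.read_camera(n)
    if f: cv2.imwrite('pics/'+f,p['pixels'][:,:,::-1])
    return p
def lm(t,p):
    try: return [(np.round(d['centre'],4).tolist(),round(d['confidence'],2)) for d in env.landmark_of(t,p)[:2]]
    except Exception as e: return e
def tool():
    s=env.get_state(); q=s['orientation']
    return np.array(s['tcp_pos']),R.from_quat([q[1],q[2],q[3],q[0]])
def rel(pos,rot=None):
    p,r=tool(); print('shift mm',np.round(r.inv().apply(np.array(pos)-p)*1000,1))
    if rot is not None: print('turn',np.round((r.inv()*rot).as_rotvec()/np.radians(10),2))
E
python3 - <<'E'
from h import *
for c in ('scene','top'):
    p=shot(c,c+'1.png'); print(c,np.round(p['extrinsics'],3).tolist())
    for t in ['chest','lid_hinge','lid_tab','lid','glue','tin','driver']: print(t,lm(t,p))
s=env.get_state(); print({k:np.round(v,3).tolist() for k,v in s.items()}); print(np.round(tool()[1].as_matrix(),3))
E
```

```text
scene [[-0.349, 0.937, 0.007, 0.197], [-0.487, -0.188, 0.853, 0.193], [0.8, 0.294, 0.522, -1.703], [0.0, 0.0, 0.0, 1.0]]
chest [([0.5713, 0.0636, -0.0014], 0.88)]
lid_hinge [([0.5785, 0.1671, 0.1006], 0.74), ([0.5242, 0.4453, 0.0021], 0.41)]
lid_tab [([0.5591, -0.0763, 0.1035], 0.58)]
lid it knows: chest, driver, glue, lid_hinge, lid_slot, lid_tab, rod_grip, rod_pivot, rod_tip, tin
glue [([0.63, -0.413, 0.0001], 0.66)]
tin [([0.4982, -0.3949, -0.0013], 0.96)]
driver [([0.523, 0.4478, -0.0014], 0.56)]
top [[0.017, -1.0, 0.017, 0.005], [0.984, 0.02, 0.18, -0.586], [-0.18, 0.014, 0.984, -1.302], [0.0, 0.0, 0.0, 1.0]]
chest [([0.5704, 0.0573, -0.0004], 0.85), ([0.634, -0.4134, -0.0043], 0.69)]
lid_hinge [([0.5775, 0.1665, 0.0991], 0.69)]
lid_tab [([0.5577, -0.0758, 0.1079], 0.91)]
lid it knows: chest, driver, glue, lid_hinge, lid_slot, lid_tab, rod_grip, rod_pivot, rod_tip, tin
glue [([0.6331, -0.4145, -0.0041], 0.95)]
tin [([0.4922, -0.3978, 0.0019], 0.61)]
driver [([0.5258, 0.4436, 0.0009], 0.49)]
{'clock': 0.7, 'joint_pos': [1.059, 0.313, 0.046, 1.304, -0.0, 1.431], 'qvel': [0.002, -0.003, -0.001, -0.001, 0.0, -0.002], 'tau': [-0.001, -48.029, 29.875, -0.0, -0.0, -0.0], 'tcp_pos': [0.209, 0.536, 0.231], 'orientation': [0.0, 0.185, 0.983, 0.0], 'wrist_force': [0.187, -0.018, 0.399], 'ft_torque': [0.018, 0.04, -0.068], 'grip_force': 0.0, 'finger_gap': 0.085}
[[-0.932  0.363  0.   ]
 [ 0.363  0.932  0.   ]
 [-0.     0.    -1.   ]]
```

View pics/scene1.png

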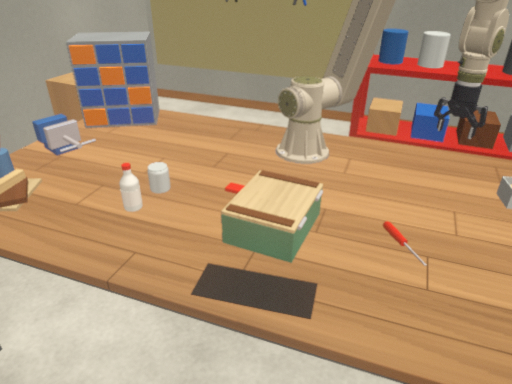

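View pics/top1.png

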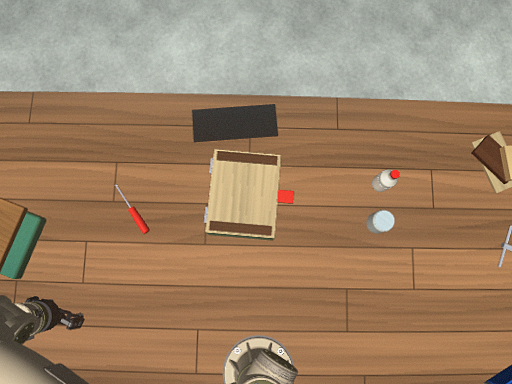

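```bash
cat >> h.py <<'E'
H=np.array([.578,.1668,.1]); F=np.array([-.0804,-.9968,0]); X=np.array([.9968,-.0804,0])
Z=np.array([0,0,1.])
R0=R.from_matrix(np.column_stack([-F,X,-Z]))
def at(front,x,up): return H+front*F+x*X+up*Z   # metres from the hinge line
E
python3 - <<'E'
from h import *
rel(at(.243,0,.05),R0)
E
```

```text
shift mm [-547.7 -442.5   81.3]
turn [ 0.   -0.    7.33]
```

Request:
move_arm(
  targets=[
    [[-548,-442,40],[0,0,7.33],-1],
    [[-548,-442,40],[0,0,7.33],-1],
    [[-548,-442,40],[0,0,7.33],-1],
    [[-548,-442,40],[0,0,7.33],-1],
    [[-548,-442,40],[0,0,7.33],-1],
  ],
)

```text
clock: 1.32
tcp_pos: [0.3648, 0.2634, 0.2138]
orientation: [0.0, 0.611, 0.792, 0.001]
wrist_force: [1.2, 0.7, 0.3]
finger_gap: 0.0851
grip_force: 0.0
```

```bash
python3 - <<'E'
from h import *
rel(at(.243,0,.05),R0); print(tool()[0])
E
```

```text
shift mm [-376.8  101.6   63.8]
turn [ 0.01 -0.    1.93]
[0.36482931 0.26338893 0.2137755 ]
```

Request:
move_arm(
  targets=[
    [[-377,102,60],[0,0,1.93],-1],
    [[-377,102,60],[0,0,1.93],-1],
    [[-377,102,60],[0,0,1.93],-1],
    [[-377,102,60],[0,0,1.93],-1],
    [[-377,102,60],[0,0,1.93],-1],
  ],
)

```text
clock: 1.95
tcp_pos: [0.52, -0.0041, 0.1661]
orientation: [0.0, 0.733, 0.68, 0.0]
wrist_force: [0.7, 1.4, 0.5]
finger_gap: 0.0859
grip_force: 0.0
```

```bash
python3 - <<'E'
from h import *
rel(at(.243,0,.05),R0); print(tool()[0])
E
```

```text
shift mm [-68.2  43.7  16.2]
turn [ 0.01 -0.    0.03]
[ 0.51999781 -0.00412194  0.1661431 ]
```

Request:
move_arm(
  targets=[
    [[-68,44,10],[0,0,0],-1],
    [[-68,44,10],[0,0,0],-1],
    [[-68,44,10],[0,0,0],-1],
  ],
)

```text
clock: 2.33
tcp_pos: [0.5577, -0.0741, 0.1556]
orientation: [-0.001, 0.734, 0.679, -0.0]
wrist_force: [0.7, 0.6, -0.6]
finger_gap: 0.0854
grip_force: 0.0
```

```bash
python3 - <<'E'
from h import *
p=shot('top','top2.png'); q=shot('scene')
for t in ['lid_tab','lid_hinge']: print(t,lm(t,p),lm(t,q))
rel(at(.243,0,-.017),R0); print(tool()[0])
cv2.imwrite('pics/t2.png',cv2.resize(p['pixels'][120:260,190:340,::-1],None,fx=4,fy=4))
E
```

```text
lid_tab [([0.5776, 0.1657, 0.0983], 0.72)] [([0.5602, -0.0772, 0.1024], 0.71)]
lid_hinge [([0.5761, 0.1657, 0.0981], 0.62)] [([0.5825, 0.1696, 0.1012], 0.97)]
shift mm [-3.6  1.3 73.6]
turn [ 0.   -0.    0.04]
[ 0.5573976  -0.07177701  0.15662183]
```

View pics/t2.png

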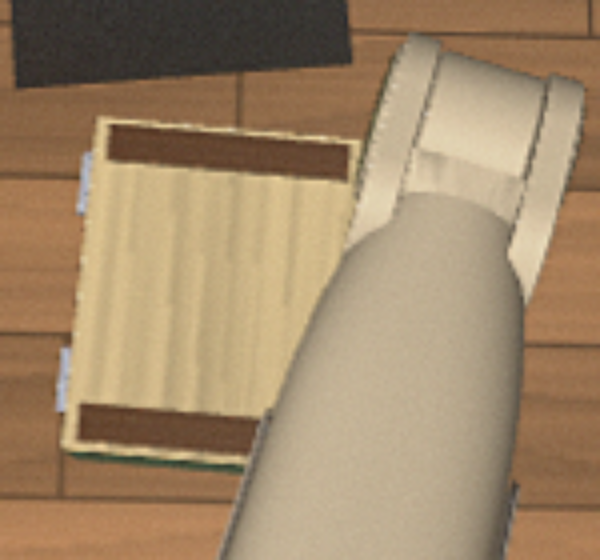

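Request:
move_arm(
  targets=[
    [[-3,1,40],[0,0,0],-1],
    [[-3,1,70],[0,0,0],-1],
    [[-3,1,72],[0,0,0],1],
    [[-3,1,72],[0,0,0],1],
    [[-3,1,72],[0,0,0],1],
  ],
  squeeze=40,
)

```text
clock: 3.25
tcp_pos: [0.5598, -0.0763, 0.086]
orientation: [0.001, 0.733, 0.68, 0.001]
wrist_force: [1.0, 0.9, 1.2]
finger_gap: 0.0395
grip_force: 42.3
```

Request:
move_arm(
  targets=[
    [[0,0,0],[0,0,0],1],
    [[0,0,0],[0,0,0],1],
  ],
)

```text
clock: 3.5
tcp_pos: [0.5598, -0.0763, 0.0859]
orientation: [0.001, 0.733, 0.68, 0.001]
wrist_force: [-0.6, 1.9, 6.1]
finger_gap: 0.0393
grip_force: 43.0
```

```bash
python3 - <<'E'
from h import *
p=tool()[0]; d=(p-H)*1000; print(d@F,d@X,d[2])
q=shot('scene'); cv2.imwrite('pics/s2.png',cv2.resize(q['pixels'][120:270,170:350,::-1],None,fx=4,fy=4))
E
```

```text
243.7483936360908 1.3772373155024498 -14.097465329282022
```

View pics/s2.png

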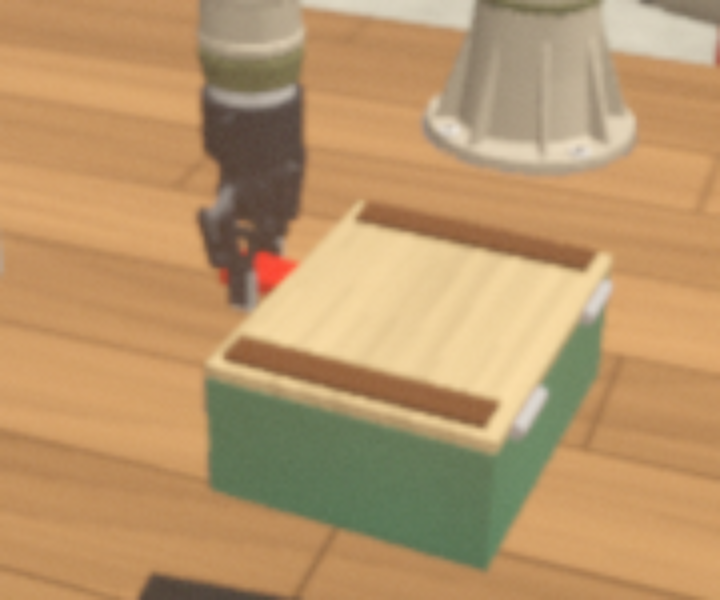

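Request:
move_arm(
  targets=[
    [[2,0,-24],[0,0,0],1],
    [[6,0,-48],[0,0,0],1],
    [[13,0,-71],[0,0,0],1],
    [[22,0,-94],[0,0,0],1],
    [[33,0,-116],[0,0,0],1],
  ],
)

```text
clock: 4.18
tcp_pos: [0.5618, -0.0436, 0.2007]
orientation: [0.001, 0.733, 0.68, 0.0]
wrist_force: [5.4, 1.2, -7.9]
finger_gap: 0.0391
grip_force: 41.8
```

Request:
move_arm(
  targets=[
    [[13,0,-20],[0,0,0],1],
    [[29,0,-39],[0,0,0],1],
    [[46,0,-56],[0,0,0],1],
    [[64,0,-72],[0,0,0],1],
    [[84,0,-86],[0,0,0],1],
  ],
)

```text
clock: 4.8
tcp_pos: [0.5674, 0.04, 0.2861]
orientation: [0.0, 0.733, 0.68, -0.001]
wrist_force: [3.6, -0.4, -8.4]
finger_gap: 0.0399
grip_force: 44.7
```

Request:
move_arm(
  targets=[
    [[22,0,-11],[0,0,0],1],
    [[44,0,-20],[0,0,0],1],
    [[62,0,-26],[0,0,0],1],
    [[80,0,-30],[0,0,0],1],
    [[80,0,-30],[0,0,0],1],
  ],
)

```text
clock: 5.42
tcp_pos: [0.573, 0.1213, 0.3169]
orientation: [-0.0, 0.733, 0.681, 0.0]
wrist_force: [-3.3, -0.6, 5.2]
finger_gap: 0.0394
grip_force: 47.9
```

```bash
python3 - <<'E'
from h import *
p,r=tool(); d=(p-H)*1000; print(d@F,d@X,d[2], np.round(r.as_matrix(),3))
q=shot('scene','scene3.png'); t=shot('top')
for n in ['rod_pivot','rod_grip','rod_tip','lid_slot','lid_tab','lid_hinge']:
  print(n,lm(n,q),lm(n,t))
E
```

```text
45.77460309346172 -1.3269378301817405 216.8860780228438 [[ 0.074  0.997  0.   ]
 [ 0.997 -0.074  0.001]
 [ 0.001  0.    -1.   ]]
rod_pivot [([0.6288, -0.0286, 0.0753], 0.72)] [([0.6281, -0.0323, 0.0726], 0.53)]
rod_grip [([0.5693, 0.1152, 0.3353], 0.32)] [([0.635, 0.0657, 0.059], 0.61)]
rod_tip [([0.6367, 0.0675, 0.0571], 0.69)] [([0.6385, 0.1376, 0.0444], 0.56)]
lid_slot [([0.6388, 0.1185, 0.2221], 0.74)] []
lid_tab [([0.5693, 0.1136, 0.3336], 0.83)] [([0.6342, 0.0638, 0.0584], 0.22)]
lid_hinge [] []
```

View pics/scene3.png

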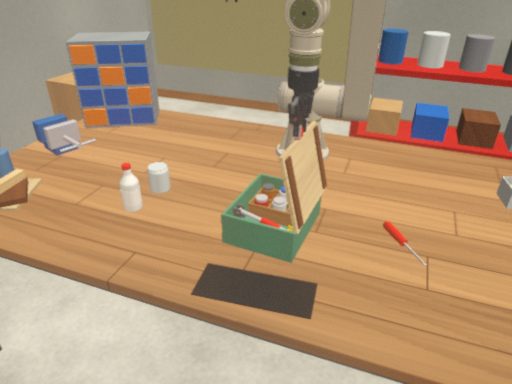

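Request:
move_arm(
  targets=[
    [[0,0,0],[0,0,0],-1],
    [[0,0,0],[0,0,0],-1],
    [[0,0,-5],[0,0,0],-1],
    [[0,0,-50],[0,0,0],-1],
    [[0,0,-85],[0,0,0],-1],
  ],
)

```text
clock: 6.75
tcp_pos: [0.5733, 0.1201, 0.4026]
orientation: [0.0, 0.733, 0.68, 0.0]
wrist_force: [1.1, -0.6, 0.2]
finger_gap: 0.0851
grip_force: 0.0
```

```bash
python3 - <<'E'
from h import *
s=env.get_state(); print(s['finger_gap'],s['joint_pos'])
R2=R0*R.from_euler('y',20,degrees=True)
rel(at(.17,.065,.15),R2)
q=shot('scene'); print(lm('lid_tab',q),lm('lid_slot',q))
E
```

```text
0.0851426641376544 [6.93708120e-02 3.67938983e-01 5.43680282e-01 1.74586083e+00
 2.40193952e-04 1.71557007e+00]
shift mm [-123.5   65.2  152.6]
turn [-0.    2.    0.03]
[([0.5797, 0.1673, 0.0985], 0.42)] [([0.6365, 0.1206, 0.2205], 0.81), ([0.569, 0.0641, 0.0016], 0.53)]
```

Request:
move_arm(
  targets=[
    [[-60,0,0],[0,0,0],-0.3],
    [[-120,20,0],[0,0.5,0],-0.3],
    [[-124,65,40],[0,1.5,0],-0.3],
    [[-124,65,100],[0,2,0],-0.3],
    [[-124,65,150],[0,2,0],-0.3],
  ],
)

```text
clock: 7.52
tcp_pos: [0.628, -0.0106, 0.2456]
orientation: [-0.12, 0.724, 0.668, 0.126]
wrist_force: [-0.2, 0.2, -0.3]
finger_gap: 0.0552
grip_force: 0.0
```

Request:
move_arm(
  targets=[
    [[0,0,0],[0,0,0],-0.3],
  ],
)

```text
clock: 7.65
tcp_pos: [0.6253, -0.008, 0.245]
orientation: [-0.123, 0.723, 0.668, 0.124]
wrist_force: [0.5, 0.1, 0.3]
finger_gap: 0.0554
grip_force: 0.0
```

```bash
python3 - <<'E'
from h import *
s=env.get_state(); print(s['finger_gap'],np.round(s['joint_pos'],3))
R2=R0*R.from_euler('y',20,degrees=True)
p,r=tool();d=(p-H)*1000; print(d@F,d@X,d[2])
G=at(.094,.065,-.043); print(G)
rel(G+R2.apply([0,0,.017]),R2); rel(G+R2.apply([0,0,-.04]),R2)
q=shot('scene','scene4.png'); t=shot('top')
for n in ['rod_pivot','rod_grip','rod_tip','lid_slot','lid_tab']:
  print(n,lm(n,q),lm(n,t))
E
```

```text
0.05539721363722221 [-0.305  0.453  0.239  1.451  0.34   1.328]
170.43215397734264 61.15958277897591 144.96117982669318
[0.6352344 0.0678748 0.057    ]
shift mm [  6.9   6.7 219.7]
turn [-0.07 -0.02 -0.  ]
shift mm [  7.1   6.  162.7]
turn [-0.07 -0.02 -0.  ]
rod_pivot [([0.6293, -0.0331, 0.0783], 0.73)] [([0.6239, -0.0335, 0.0764], 0.62)]
rod_grip [([0.6373, 0.0671, 0.0572], 0.68)] [([0.6352, 0.0665, 0.0587], 0.72), ([0.5694, 0.0584, -0.0032], 0.72)]
rod_tip [([0.63, -0.4131, 0.002], 0.63)] [([0.6385, 0.1376, 0.0444], 0.69), ([0.57, 0.0618, -0.0041], 0.67)]
lid_slot [([0.6351, 0.1185, 0.2225], 0.95)] [([0.6372, 0.1198, 0.2267], 0.66)]
lid_tab [([0.5713, 0.1123, 0.3358], 0.62)] [([0.5702, 0.1172, 0.3384], 0.88)]
```

Request:
move_arm(
  targets=[
    [[7,6,60],[0,0,0],-0.3],
    [[7,6,110],[0,0,0],-0.3],
    [[7,6,165],[0,0,0],-0.3],
    [[7,6,200],[0,0,0],-0.3],
    [[7,6,219],[0,0,0],-0.3],
  ],
  squeeze=25,
)

```text
clock: 8.88
tcp_pos: [0.6363, 0.0743, 0.0457]
orientation: [-0.122, 0.722, 0.669, 0.125]
wrist_force: [-16.1, 3.0, 6.8]
finger_gap: 0.0553
grip_force: 0.0
```

Request:
move_arm(
  targets=[
    [[0,0,0],[0,0,0],1],
    [[0,0,0],[0,0,0],1],
    [[0,0,0],[0,0,0],1],
    [[0,0,0],[0,0,0],1],
  ],
)

```text
clock: 9.38
tcp_pos: [0.6353, 0.073, 0.0474]
orientation: [-0.122, 0.723, 0.669, 0.124]
wrist_force: [-14.2, -0.3, 5.2]
finger_gap: 0.0172
grip_force: 26.3
```

```bash
python3 - <<'E'
from h import *
s=env.get_state(); print(s['finger_gap'],s['grip_force'],np.round(s['wrist_force'],1),np.round(s['joint_pos'],3))
p,r=tool();g=p-r.apply([0,0,.019]);d=(g-H)*1000; print('grasp',d@F,d@X,d[2])
# arc about the pivot for the grasp point, tool turning by half of the rod's
P=at(.192,.065,-.022); v=g-P; a0=np.arctan2(v[2],-v@F); L=np.hypot(v[2],v@F); xo=v@X
print(a0,L)
for i in range(1,13):
    dq=1.045*i/12
    rot=r*R.from_euler('y',np.degrees(dq)*.5,degrees=True)
    a=a0+dq; gg=P+xo*X+L*(-F*np.cos(a)+Z*np.sin(a)); tp=gg+rot.apply([0,0,.019])
    print(i,np.round(r.inv().apply(tp-p)*1000,1),np.round(np.degrees(dq)*.05,2))
E
```

```text
0.01721962957450226 26.33629560470581 [-14.2  -0.3   5.2] [-0.174  0.555 -0.096  0.966  0.347  1.466]
grasp 95.44308163826983 64.93624669670876 -34.78517644327127
-0.13162573097151595 0.09741384920425714
1 [ 4.4 -0.1 -7.7] 0.25
2 [  8.2  -0.2 -15.7] 0.5
3 [ 11.2  -0.3 -24. ] 0.75
4 [ 13.5  -0.4 -32.5] 1.0
5 [ 15.1  -0.5 -41.1] 1.25
6 [ 15.9  -0.6 -49.7] 1.5
7 [ 16.   -0.7 -58.4] 1.75
8 [ 15.3  -0.8 -67.1] 2.0
9 [ 13.9  -0.9 -75.5] 2.25
10 [ 11.8  -1.  -83.9] 2.49
11 [  9.   -1.1 -91.9] 2.74
12 [  5.5  -1.2 -99.7] 2.99
```

```bash
python3 - <<'E'
from h import *
q=shot('scene'); t=shot('top')
a=cv2.resize(q['pixels'][100:270,200:350,::-1],None,fx=2.6,fy=2.6); b=cv2.resize(t['pixels'][120:290,190:340,::-1],None,fx=2.6,fy=2.6)
cv2.imwrite('pics/g5.png',np.hstack([a,b])); print(lm('lid_tab',q),lm('rod_grip',q),lm('lid_slot',q))
E
```

```text
[([0.5708, 0.1126, 0.3336], 0.67)] [([0.633, 0.0676, 0.0544], 0.44)] [([0.636, 0.1192, 0.2219], 0.68)]
```

View pics/g5.png

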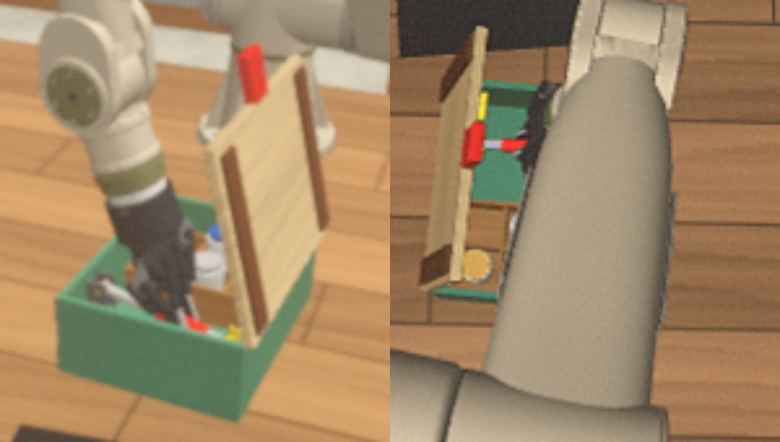

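```bash
python3 - <<'E'
from h import *
p,r=tool()
P=at(.192,.065,-.022); G=P+.1*(-F*np.cos(.209)-Z*np.sin(.209))
c=r.inv().apply(G-p); c[1]=0; print('sleeve in tool',c*1000)
for i in range(1,13):
    dq=1.045*i/12; th=np.degrees(dq)*.5
    rot=R.from_euler('y',th,degrees=True)
    g2=P+.1*(-F*np.cos(dq-.209)+Z*np.sin(dq-.209))
    print(i,np.round((r.inv().apply(g2-G)+c-rot.apply(c))*1000,1),round(th/10,2))
E
```

```text
sleeve in tool [ -1.56719062   0.         -11.09141926]
1 [ 4.8 -0.1 -7.7] 0.25
2 [  8.9  -0.2 -15.7] 0.5
3 [ 12.2  -0.3 -24. ] 0.75
4 [ 14.9  -0.4 -32.6] 1.0
5 [ 16.8  -0.5 -41.3] 1.25
6 [ 17.9  -0.6 -50.2] 1.5
7 [ 18.3  -0.7 -59.1] 1.75
8 [ 17.9  -0.8 -68. ] 2.0
9 [ 16.8  -0.9 -76.8] 2.25
10 [ 14.9  -1.  -85.4] 2.49
11 [ 12.3  -1.1 -93.8] 2.74
12 [   8.9   -1.2 -102. ] 2.99
```

Request:
move_arm(
  targets=[
    [[5,0,-14],[0,0.25,0],1],
    [[9,0,-22],[0,0.5,0],1],
    [[15,0,-39],[0,1.0,0],1],
    [[18,0,-56],[0,1.5,0],1],
    [[18,0,-74],[0,2.0,0],1],
  ],
)

```text
clock: 10.25
tcp_pos: [0.6349, 0.0641, 0.122]
orientation: [-0.237, 0.69, 0.638, 0.247]
wrist_force: [-17.9, -3.3, -6.3]
finger_gap: 0.0167
grip_force: 24.4
```

```bash
cat > rod.py <<'E'
from h import *
s=env.get_state(); print(s['clock'],s['finger_gap'],s['grip_force'],np.round(s['wrist_force'],1),np.round(s['joint_pos'],3))
p,r=tool(); P=at(.192,.065,-.022)
c0=r.apply([0,0,-.0111])+p; v=c0-P; print('x off',v@X,'angle',np.arctan2(v[2],-v@F)+.209,'L',np.hypot(v[2],v@F))
q=shot('scene'); t=shot('top')
for n in ['rod_tip','rod_grip','lid_slot','lid_tab']:
  for k in (q,t):
    l=lm(n,k)
    for cc,cf in l[:1]:
      v=np.array(cc)-P; print(n,cc,cf,'ang',np.round(np.arctan2(v[2],-v@F)+.209,3),'L',np.round(np.hypot(v[2],v@F),3))
E
python3 rod.py; python3 - <<'E'
from h import *
p,r=tool(); P=at(.192,.065,-.022); c=np.array([-.0016,0,-.0111]); G=r.apply(c)+p; v=G-P
a0=np.arctan2(v[2],-v@F)
for a in (a0+.12,a0+.24,1.045-.209):
    rot=R.from_euler('y',10*min(1,(a-a0)/.35),degrees=True)
    g2=P+.1*(-F*np.cos(a)+Z*np.sin(a)); print(a+.209,np.round((r.inv().apply(g2-p)-rot.apply(c))*1000,1))
E
```

```text
10.25 0.016659405386379833 24.428559243679047 [-17.9  -3.3  -6.3] [-0.33   0.589  0.015  1.217  0.669  1.243]
x off 0.00013564648286298103 angle 0.7513852955521068 L 0.10165074351763263
rod_tip [0.6378, 0.1194, 0.164] 0.49 ang 0.731 L 0.173
rod_tip [0.6371, 0.1169, 0.1656] 0.69 ang 0.746 L 0.171
rod_grip [0.6368, 0.0575, 0.1252] 0.57 ang 0.702 L 0.1
rod_grip [0.6298, 0.0546, 0.1297] 0.39 ang 0.759 L 0.099
lid_slot [0.6377, 0.1159, 0.2241] 0.8 ang 0.994 L 0.207
lid_slot [0.638, 0.1163, 0.2278] 0.69 ang 1.006 L 0.21
lid_tab [0.5698, 0.1137, 0.3354] 0.57 ang 1.286 L 0.292
lid_tab [0.57, 0.1165, 0.3378] 0.74 ang 1.282 L 0.296
0.8664729106903168 [  2.3  -0.3 -12. ]
0.9864729106903168 [  2.7  -0.4 -24.1]
1.045 [  2.4  -0.5 -30. ]
```

Request:
move_arm(
  targets=[
    [[2,-2,-12],[0,0.35,0],1],
    [[3,-3,-24],[0,0.7,0],1],
    [[2,-3,-31],[0,1.0,0],1],
    [[2,-3,-31],[0,1.0,0],1],
  ],
)

```text
clock: 11.25
tcp_pos: [0.6335, 0.0453, 0.1478]
orientation: [-0.29, 0.666, 0.615, 0.308]
wrist_force: [-10.9, 1.0, -1.0]
finger_gap: 0.0168
grip_force: 24.8
```

```bash
python3 rod.py
```

```text
11.25 0.01681219299373729 24.764775037765503 [-10.9   1.   -1. ] [-0.414  0.657  0.09   1.387  0.806  1.071]
x off 0.00013471540815536743 angle 1.0645716193484616 L 0.10196058576192855
rod_tip [0.6369, 0.0865, 0.2039] 0.77 ang 1.032 L 0.172
rod_tip [0.6346, 0.0849, 0.2051] 0.65 ang 1.045 L 0.171
rod_grip [0.6332, 0.036, 0.151] 0.46 ang 1.044 L 0.098
rod_grip [0.6311, 0.0387, 0.1515] 0.45 ang 1.029 L 0.101
lid_slot [0.6376, 0.1169, 0.2253] 0.69 ang 0.995 L 0.208
lid_slot [0.6392, 0.1184, 0.2252] 0.82 ang 0.989 L 0.209
lid_tab [0.5713, 0.1141, 0.3333] 0.76 ang 1.281 L 0.291
lid_tab [0.572, 0.1153, 0.3385] 0.59 ang 1.286 L 0.296
```

Request:
move_arm(
  targets=[
    [[0,-4,0],[0,0,0],1],
    [[0,-4,0],[0,0,0],-0.4],
    [[0,-4,0],[0,0,0],-0.4],
    [[0,-4,0],[0,0,0],-0.4],
    [[0,-4,0],[0,0,0],-0.4],
  ],
)

```text
clock: 12.38
tcp_pos: [0.6321, 0.0463, 0.1486]
orientation: [-0.287, 0.664, 0.616, 0.31]
wrist_force: [0.6, -0.1, -0.7]
finger_gap: 0.0599
grip_force: 0.0
```

Request:
move_arm(
  targets=[
    [[0,-4,-15],[0,0,0],-0.4],
    [[0,-4,-40],[0,0,0],-0.4],
    [[0,-4,-80],[0,0,0],-0.4],
    [[0,-4,-120],[0,0,0],-0.4],
  ],
)

```text
clock: 12.88
tcp_pos: [0.6206, -0.0464, 0.2271]
orientation: [-0.287, 0.664, 0.616, 0.31]
wrist_force: [0.5, -0.0, -0.7]
finger_gap: 0.0599
grip_force: 0.0
```

```bash
python3 rod.py; python3 - <<'E'
from h import *
rel(at(.15,0,.32),R0)
E
```

```text
12.875 0.05989338254877359 0.0 [ 0.5 -0.  -0.7] [-0.55   0.674  0.306  1.702  0.75   0.897]
x off -0.005361833327768561 angle 1.941970701771627 L 0.1583018468061636
rod_tip [0.6358, 0.0848, 0.2041] 0.52 ang 1.041 L 0.171
rod_tip [0.6331, 0.0817, 0.2051] 0.61 ang 1.059 L 0.169
rod_grip [0.6344, 0.0354, 0.1523] 0.75 ang 1.057 L 0.099
rod_grip [0.632, 0.0378, 0.1516] 0.75 ang 1.036 L 0.1
lid_slot [0.6384, 0.1172, 0.2266] 0.69 ang 0.998 L 0.209
lid_tab [0.572, 0.1134, 0.3329] 0.8 ang 1.283 L 0.29
lid_tab [0.5703, 0.1139, 0.339] 0.85 ang 1.291 L 0.296
shift mm [186.1 -59.4 -81.3]
turn [-0.02 -5.    0.03]
```

Request:
move_arm(
  targets=[
    [[50,-15,-60],[0,-0.5,0],-1],
    [[90,-30,-81],[0,-1.5,0],-1],
    [[140,-45,-81],[0,-2.5,0],-1],
    [[186,-59,-81],[0,-3.5,0],-1],
    [[186,-59,-81],[0,-4.5,0],-1],
  ],
)

```text
clock: 14.0
tcp_pos: [0.5658, 0.0188, 0.4258]
orientation: [-0.024, 0.732, 0.68, 0.033]
wrist_force: [0.2, -0.4, -0.9]
finger_gap: 0.0853
grip_force: 0.0
```

Request:
move_arm(
  targets=[
    [[0,0,0],[0,-0.5,0],-1],
    [[0,0,0],[0,-0.5,0],-1],
  ],
)

```text
clock: 14.25
tcp_pos: [0.5662, 0.0192, 0.4204]
orientation: [-0.0, 0.732, 0.682, 0.0]
wrist_force: [-0.5, -0.1, -0.8]
finger_gap: 0.0852
grip_force: 0.0
```

```bash
python3 - <<'E'
from h import *
rel(at(.047,0,.31),R0)
q=shot('scene');t=shot('top');
for k in (q,t):
  for n in ('lid_tab','rod_tip'): print(n,lm(n,k))
E
```

```text
shift mm [101.1   0.9  10.5]
turn [ 0.   -0.01  0.05]
lid_tab [([0.5714, 0.1147, 0.3346], 0.78), ([0.5783, 0.1672, 0.0978], 0.34)]
rod_tip [([0.6335, 0.0847, 0.2006], 0.69)]
lid_tab [([0.5703, 0.1136, 0.3382], 0.89)]
rod_tip []
```

Request:
move_arm(
  targets=[
    [[50,1,0],[0,0,0],-1],
    [[98,1,5],[0,0,0],-1],
    [[98,1,40],[0,0,0],-1],
    [[98,1,75],[0,0,0],-1],
    [[98,1,101],[0,0,0],-1],
  ],
  squeeze=45,
)

```text
clock: 15.18
tcp_pos: [0.5746, 0.1135, 0.3171]
orientation: [-0.001, 0.734, 0.68, -0.001]
wrist_force: [1.2, -0.6, 0.6]
finger_gap: 0.0854
grip_force: 0.0
```

Request:
move_arm(
  targets=[
    [[0,0,2],[0,0,0],1],
    [[0,0,2],[0,0,0],1],
    [[0,0,2],[0,0,0],1],
    [[0,0,2],[0,0,0],1],
  ],
)

```text
clock: 15.68
tcp_pos: [0.5725, 0.1139, 0.319]
orientation: [-0.001, 0.733, 0.68, -0.001]
wrist_force: [-9.9, -2.3, 5.8]
finger_gap: 0.0395
grip_force: 49.0
```

```bash
python3 - <<'E'
from h import *
s=env.get_state(); print(s['finger_gap'],s['grip_force'],np.round(s['wrist_force'],1))
p,r=tool(); d=(p-H)*1000; print(d@F,d@X,d[2])
q=shot('scene'); t=shot('top')
a=cv2.resize(q['pixels'][70:270,200:350,::-1],None,fx=2.6,fy=2.6); b=cv2.resize(t['pixels'][90:290,190:340,::-1],None,fx=2.6,fy=2.6)
cv2.imwrite('pics/g6.png',np.hstack([a,b])); print(lm('lid_slot',q),lm('rod_tip',q))
E
```

```text
0.03952631634089403 48.958972692489624 [-9.9 -2.3  5.8]
53.18315163773052 -1.2365052855984233 219.02126471895946
[([0.6389, 0.1171, 0.2225], 0.67), ([0.4961, -0.3953, -0.0016], 0.41)] [([0.6387, 0.0861, 0.2012], 0.69)]
```

View pics/g6.png

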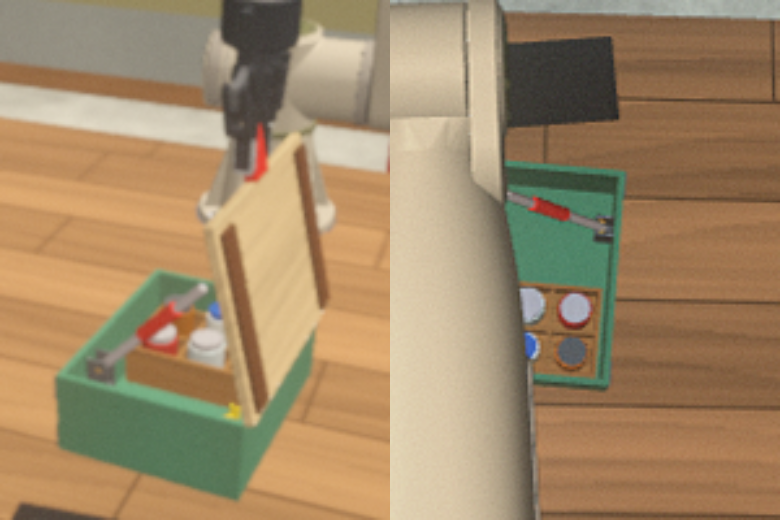

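Request:
move_arm(
  targets=[
    [[-12,0,3],[0,0,0],1],
    [[-23,0,6],[0,0,0],1],
    [[-35,0,10],[0,0,0],1],
    [[-46,0,15],[0,0,0],1],
    [[-57,0,20],[0,0,0],1],
  ],
)

```text
clock: 16.5
tcp_pos: [0.5687, 0.0576, 0.2989]
orientation: [-0.001, 0.733, 0.68, -0.0]
wrist_force: [-7.9, 1.3, 2.5]
finger_gap: 0.0394
grip_force: 47.7
```

```bash
cat > lid.py <<'E'
from h import *
s=env.get_state(); print(s['clock'],s['finger_gap'],s['grip_force'],np.round(s['wrist_force'],1))
p,r=tool(); d=(p-H)*1000; print('tcp',d@F,d@X,d[2])
q=shot('scene'); t=shot('top'); P=at(.192,.065,-.022)
for n in ('rod_tip','lid_slot','lid_tab'):
  for k in (q,t):
    for cc,cf in lm(n,k)[:1]:
      v=np.array(cc)-P; w=np.array(cc)-H; th=np.arctan2(w[2],w@F)
      th+={'rod_tip':0,'lid_slot':.0691,'lid_tab':-.0288}[n]
      print(n,cc,cf,'rod',round(np.arctan2(v[2],-v@F)+.209,3),'lid',round(th,3))
E
python3 lid.py
```

```text
16.5 0.03938094757577562 47.665502429008484 [-7.9  1.3  2.5]
tcp 109.57438885948271 -0.4485609696936529 198.89021055698905
rod_tip [0.6383, 0.088, 0.2009] 0.78 rod 1.013 lid 0.94
lid_slot [0.636, 0.0881, 0.2079] 0.55 rod 1.041 lid 1.04
lid_slot [0.6259, -0.0312, 0.0753] 0.35 rod -1.869 lid -0.058
lid_tab [0.5654, 0.0577, 0.318] 0.89 rod 1.45 lid 1.076
```

Request:
move_arm(
  targets=[
    [[-3,0,2],[0,0,0],1],
    [[-6,0,3],[0,0,0],1],
    [[-9,0,5],[0,0,0],1],
  ],
)

```text
clock: 17.27
tcp_pos: [0.5681, 0.0485, 0.2941]
orientation: [-0.001, 0.733, 0.68, -0.0]
wrist_force: [-8.8, -0.7, 6.5]
finger_gap: 0.0393
grip_force: 47.7
```

```bash
python3 lid.py
```

```text
17.275 0.039283555505404084 47.715774178504944 [-8.8 -0.7  6.5]
tcp 118.69521322458404 -0.31855693266557267 194.06639158193047
rod_tip [0.6368, 0.0864, 0.2021] 0.59 rod 1.026 lid 0.935
lid_slot [0.6348, 0.0882, 0.2042] 0.85 rod 1.027 lid 1.024
lid_tab [0.5672, 0.0496, 0.3116] 0.87 rod 1.472 lid 1.034
```

Request:
move_arm(
  targets=[
    [[-2,0,1],[0,0,0],1],
    [[-4,0,2],[0,0,0],1],
    [[-4,0,2],[0,0,0],1],
  ],
)

```text
clock: 18.05
tcp_pos: [0.5678, 0.0444, 0.2917]
orientation: [-0.001, 0.733, 0.68, -0.001]
wrist_force: [-9.2, -1.0, 3.4]
finger_gap: 0.0394
grip_force: 47.3
```

Request:
move_arm(
  targets=[
    [[-2,0,1],[0,0,0],1],
    [[-4,0,2],[0,0,0],1],
    [[-4,0,2],[0,0,0],1],
  ],
)

```text
clock: 18.42
tcp_pos: [0.5676, 0.0406, 0.2895]
orientation: [-0.001, 0.733, 0.68, -0.001]
wrist_force: [-7.4, -0.9, 2.8]
finger_gap: 0.0395
grip_force: 47.1
```

```bash
python3 lid.py
```

```text
18.425 0.03950759659477105 47.08375632762909 [-7.4 -0.9  2.8]
tcp 126.62041689322643 -0.23684768242329227 189.4652407625316
rod_tip [0.637, 0.0876, 0.2027] 0.49 rod 1.023 lid 0.945
lid_slot [0.6336, 0.0819, 0.2043] 0.76 rod 1.055 lid 0.985
lid_tab [0.5656, 0.0405, 0.3084] 0.71 rod 1.504 lid 0.995
```

Request:
move_arm(
  targets=[
    [[-2,0,1],[0,0,0],1],
    [[-4,0,2],[0,0,0],1],
    [[-4,0,2],[0,0,0],1],
  ],
)

```text
clock: 19.2
tcp_pos: [0.5675, 0.0391, 0.2885]
orientation: [-0.002, 0.733, 0.68, 0.002]
wrist_force: [-7.1, 8.8, 6.8]
finger_gap: 0.0391
grip_force: 47.6
```

```bash
python3 lid.py
```

```text
19.2 0.03913192643493682 47.6108980178833 [-7.1  8.8  6.8]
tcp 128.15543901160072 -0.20648255218778028 188.5068916604959
rod_tip [0.6374, 0.0858, 0.2024] 0.71 rod 1.029 lid 0.933
lid_slot [0.6352, 0.0802, 0.2059] 0.9 rod 1.068 lid 0.983
lid_tab [0.5657, 0.04, 0.3033] 0.88 rod 1.5 lid 0.982
```

Request:
move_arm(
  targets=[
    [[-2,0,1],[0,0,0],1],
    [[-2,0,1],[0,0,0],1],
  ],
)

```text
clock: 19.85
tcp_pos: [0.5675, 0.0386, 0.2882]
orientation: [-0.003, 0.732, 0.681, 0.003]
wrist_force: [-7.0, 13.6, 10.9]
finger_gap: 0.0397
grip_force: 48.0
```

```bash
python3 lid.py; python3 - <<'E'
from h import *
q=shot('scene'); cv2.imwrite('pics/g7.png',cv2.resize(q['pixels'][100:270,210:350,::-1],None,fx=3.5,fy=3.5,interpolation=cv2.INTER_CUBIC))
E
```

```text
19.85 0.03967164945885368 47.96731173992157 [-7.  13.6 10.9]
tcp 128.62523000805655 -0.20071525374184687 188.20554234654966
rod_tip [0.6351, 0.0883, 0.2019] 0.55 rod 1.017 lid 0.945
lid_slot [0.6349, 0.0797, 0.203] 0.65 rod 1.059 lid 0.966
lid_tab [0.562, 0.0397, 0.3059] 0.76 rod 1.506 lid 0.986
```

View pics/g7.png

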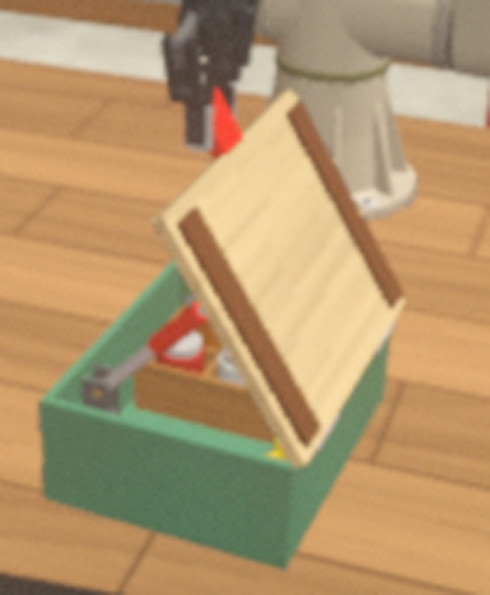

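Request:
move_arm(
  targets=[
    [[3,0,-2],[0,0,0],1],
    [[3,0,-2],[0,0,0],1],
    [[3,0,-2],[0,0,0],1],
  ],
  squeeze=20,
)

```text
clock: 20.68
tcp_pos: [0.5675, 0.0395, 0.2889]
orientation: [-0.002, 0.733, 0.68, 0.001]
wrist_force: [-6.7, 6.6, 3.4]
finger_gap: 0.0396
grip_force: 47.3
```

Request:
move_arm(
  targets=[
    [[0,0,0],[0,0,0],0],
    [[0,0,0],[0,0,0],-0.5],
    [[0,0,0],[0,0,0],-1],
    [[0,0,0],[0,0,0],-1],
    [[0,0,0],[0,0,0],-1],
  ],
)

```text
clock: 21.3
tcp_pos: [0.5693, 0.0373, 0.2871]
orientation: [0.0, 0.733, 0.68, 0.0]
wrist_force: [1.1, -0.2, -0.7]
finger_gap: 0.0854
grip_force: 0.0
```

```bash
python3 lid.py
```

```text
21.3 0.08543985034928582 0.0 [ 1.1 -0.2 -0.7]
tcp 129.7935821112001 1.7562036624955841 187.1329420882771
rod_tip [0.6375, 0.0858, 0.1991] 0.74 rod 1.016 lid 0.917
lid_slot [0.6352, 0.0812, 0.2024] 0.86 rod 1.05 lid 0.972
lid_tab [0.5662, 0.0405, 0.3063] 0.73 rod 1.502 lid 0.991
```

Lid holds with the fingers open. Retreat upward, then check.

Request:
move_arm(
  targets=[
    [[0,0,-20],[0,0,0],-1],
    [[0,0,-50],[0,0,0],-1],
    [[0,0,-85],[0,0,0],-1],
    [[-60,0,-110],[0,0,0],-1],
    [[-120,0,-110],[0,0,0],-1],
  ],
)

```text
clock: 22.32
tcp_pos: [0.5609, -0.0827, 0.3995]
orientation: [0.002, 0.732, 0.681, 0.001]
wrist_force: [1.3, -0.5, -0.3]
finger_gap: 0.0854
grip_force: 0.0
```

Request:
move_arm(
  targets=[
    [[-60,0,0],[0,0,0],-1],
    [[-120,0,0],[0,0,0],-1],
    [[-120,0,0],[0,0,0],-1],
  ],
)

```text
clock: 22.7
tcp_pos: [0.5505, -0.2061, 0.396]
orientation: [-0.0, 0.735, 0.678, -0.0]
wrist_force: [0.9, 0.0, -0.2]
finger_gap: 0.0854
grip_force: 0.0
```

```bash
python3 lid.py; python3 - <<'E'
from h import *
q=shot('scene','scene8.png'); t=shot('top')
for n in ('glue','tin','driver'): print(n,lm(n,q))
a=cv2.resize(q['pixels'][100:270,210:350,::-1],None,fx=2.8,fy=2.8,interpolation=cv2.INTER_CUBIC); b=cv2.resize(t['pixels'][120:290,190:330,::-1],None,fx=2.8,fy=2.8,interpolation=cv2.INTER_CUBIC)
cv2.imwrite('pics/g8.png',np.hstack([a,b]))
E
```

```text
22.7 0.08542496842979908 0.0 [ 0.9  0.  -0.2]
tcp 373.9635910741725 2.5622143431932147 295.95643338428704
rod_tip [0.6345, 0.0854, 0.2018] 0.63 rod 1.029 lid 0.926
lid_slot [0.6369, 0.0817, 0.2037] 0.71 rod 1.052 lid 0.982
lid_slot [0.6356, 0.0829, 0.207] 0.64 rod 1.06 lid 1.004
lid_tab [0.5653, 0.0407, 0.3054] 0.84 rod 1.5 lid 0.989
lid_tab [0.5679, 0.0422, 0.3071] 0.79 rod 1.495 lid 0.999
glue [([0.6264, -0.4144, 0.0019], 0.57)]
tin [([0.4951, -0.3969, 0.0002], 0.78)]
driver [([0.5261, 0.4443, -0.0003], 0.53)]
```

View pics/g8.png

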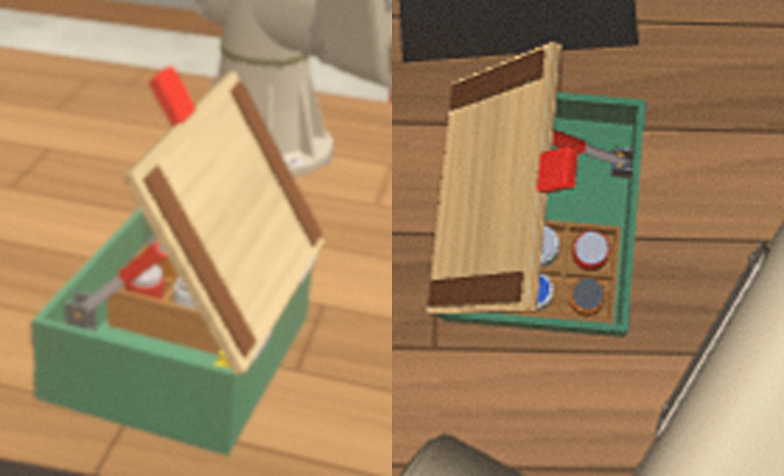

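The picture shows the lid resting on the rod at about 1.0 rad (tab at (175,95) left half), rod running under it, arm clear.

```bash
python3 -c "
from workcell import env
print(env.hand_in())"
```

```text
the job is handed in; nothing more can be done
None
```

The lid rests on the prop rod at about 1.0 rad (57°), judged by the camera. The gripper is open and clear, the glue, tin and driver are where they were, and the job was handed in at about 23 s. The hand-in returned no verdict.

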